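# Turn the desk carousel so the stamp faces front

### The arm

A 6-joint arm with a two-finger parallel gripper is mounted at the origin on the work surface. World frame = base frame: x ahead of the robot, y to its left, z up, the work surface at z = 0. Lengths are in mm, angles in rad, forces in N, time in s.
With the tool pointing down it reaches from about 275 to 750 mm from the base axis. Payload 10.2 kg.
Tool frame: the origin (TCP) lies midway between the tips of the shut fingers; the grasp point (between the pads) lies 19 mm behind it; z points along the fingers, y is the line along which they close (so a half turn about z gives the same grasp; the last joint's range is limited). The gripper opens to 85 mm and grips with 20 to 120 N. Pads are 22 mm wide; open, the fingers measure 114 mm over their backs; the gripper's body (76 mm by 85 mm) begins 54 mm behind the grasp point. The pads swing forward as they close: fully open they stand 13 mm farther back than shut.
Start: joints at [1.008, 0.313, 1.498, -0, 1.331, -0.223], TCP at [174.995, 494.983, 231.294] pointing down, gripper open.
Joint ranges: [-2.94, 2.94], [-0.97, 2.17], [0.19, 2.56], [-1.23, 4.37], [0.02, 3.11], [-2.88, 2.88]. Speed limits (rad/s): [2.39, 2.39, 3.01, 3.14, 3.14, 3.14].

### API

Orientations are given as a unit quaternion [w, x, y, z].
In Python, from rig import sense, capture, finish_job, find_in, place_of gives the robot as it stands. The module is installed in compiled form; this text tells all that it offers.
- The arm moves only by the shell command python3 -m jog 'ROWS' [FORCE]. ROWS is JSON, a list of rows, each an object of numbers: "tx", "ty", "tz": the shift along the tool's x, y, z in mm; "ax", "ay", "az": the turn, a rotation vector about the tool's x, y, z in rad; "jaw": the closure, from -1 (fully open) to 1 (shut), so that 0 is half open. In form: [{"tx": .., "ty": .., "tz": .., "ax": .., "ay": .., "az": .., "jaw": ..}, ...]. A call has 1 to 5 rows; each row shifts and turns the commanded pose from where the row before left it, along the tool's axes as they then stand; what a row does not reach is not made up. A row lasts 1/8 s, in which the tool goes at most 62.5 mm and 10.7 degrees, less where a joint would pass 70% of its speed; a pose out of reach is approached as far as the arm can. A call with a gripper value outside its range is refused whole. The fingers move at their own pace and stop on an object; FORCE is the grip in N (left out, the last holds). Time passes only in rows, so rows that do not move let the fingers close. It gives the time, the measured TCP pose, the force, the opening and the grip force at its end, in the units of the state.
- sense(): the state, without advancing time (a new reading comes with each control period).
- capture(name): name is "side" or "top" or "wrist"; returns a dict with "color" (384x512x3 uint8, red, green, blue), "depth" (384x512 float32, mm along the optical axis (not along the pixel's ray), 0 where there is no reading), "fx", "fy", "cx", "cy" (pixels), "camera_from_world" (4x4, takes a point from world to camera coordinates); the wrist camera has in their place "mount" (4x4, takes a point from camera to tool coordinates, whose origin is the TCP and whose axes are the flange's). Camera axes: x right, y up, looking along -z (the intrinsics and any distortion apply to the point x, -y, -z); pixel columns grow to the right and rows downward; lengths in mm; the calibration is good to about 2 mm. A picture is of the moment at which its call begins: read the wrist's pose just before it.
- finish_job(): hands the job in; it is judged then, once.
Trained networks look in the newest picture that a camera, given by its name, has taken for a name from the list of things; names that differ only in an ending like _2 or _b are one class to them, and where a whole thing is asked for, a point or a joint stands for the part that bears it (a point fixed in the world has none). Each returns a list of dicts, best first, with "conf" (0 to 1); they miss things now and then, are a little off and sometimes report something else, mostly with a low value. They report only what shows in the picture. A call takes as long as a camera call. They do not tell look-alikes from the thing itself.
- find_in(query, camera): "centre" ([column, row] in pixels, amid what is visible of it).
- place_of(query, camera): "centre" ([column, row] in pixels: a listed point, or the origin of a listed thing).
The state is a dict: "time_s": time; "joints": joint angles; "dq": joint speeds; "tau": joint torques, N m; "eef_pos": TCP position; "ee_rot": TCP orientation; "force": force on the tool from outside, world axes, zero at the start; "wrist_torque": the same for the moment, N m; "grip_width": opening from 0.0 (shut) to 1.0 (fully open); "grip_force": force on a finger pad.
Only numpy, scipy, OpenCV 4.12 (cv2) and the standard library are available. Lean on these libraries where they do the work, as an engineer would, in place of code of your own. Each camera call takes 0.05 s, during which the arm holds its last target. There are 200 camera calls.

### The job

The stationery carousel on the desk has been left turned away: push its rim round with the fingertips until the rubber stamp stands straight over the front tongue of the foot, then take the hand away. Touch only the turntable: do not touch, lift or topple the stamp or the other things standing on it, and leave everything else on the desk where it is.

Things in the scene. Friction and masses are not known exactly. Their poses are not given: they have to be found in the camera images.
- foot: Fixed dark steel foot of the carousel. Origin on the turning axis at desk level, z up. Round base 130 mm across, 8 mm high, with a flat tongue 26 mm wide, 8 mm high, with a diamond-shaped point, running along the foot's own -x to 204 mm from the axis, out past the plate: the carousel's front. It points towards the robot's side within 0.35 rad.
- plate: Round plywood turning plate, 216 mm across, 30 to 50 mm above the desk, air below. Origin on the turning axis at desk level, z up, turns with it. Eight finger lugs stand out from its rim at 0, 45, 90.. degrees from its own +x: 16 mm wide, at the plate's height, ends 145 mm from the axis. Turns both ways, over a full turn, by pushing a lug sideways with 1 to 2 N; stays where left, hardly coasts.
- stamp: Wooden rubber stamp with a round foot 42 mm across, a thin waist and a round knob 32 mm across on top, 72 mm tall, standing loose on the plate with its axis 55 mm from the turning axis. Origin at the centre of its underside, 50 mm above the desk; z up. The thing to bring to the front.
- pot: Round open wooden pot, 52 mm across, 48 mm tall, standing loose on the plate 55 mm from its axis. Origin at the centre of its underside.
- clipbox: Square open wooden box 42 by 42 mm, 28 mm tall, standing loose on the plate 55 mm from its axis. Origin at the centre of its underside.
- taperoll: Flat roll of tape, a ring 54 mm across with a 26 mm hole, 19 mm tall, lying loose on the plate 55 mm from its axis. Origin at the centre of its underside.
- mug: White mug, 76 mm across, 90 mm tall with a handle, standing on the desk about 260 mm from the carousel's axis, beyond it. Bystander. Origin at the centre of its underside.
- stapler: Stapler 130 mm long, 36 mm wide, 55 mm tall, on the desk about 270 mm from the carousel's axis. Bystander. Origin at the centre of its underside, length along x.
- noteblock: Block of note paper 76 by 76 mm, 30 mm tall, on the desk about 250 mm from the carousel's axis, beyond it. Bystander. Origin at the centre of its underside.
- mouse: Grey computer mouse 105 by 60 mm, 32 mm tall, on the desk about 270 mm from the carousel's axis. Bystander. Origin at the centre of its underside, length along x.
Not all that is in view belongs to the job. Leave any orange or yellow look-alike of the taperoll alone.

How it is judged (in metres and radians):
At the end, for the whole second after the job is handed in: The stamp stands on the plate over the middle line of the foot's front tongue, within 10 mm sideways (about 10 degrees of plate turn) and on the tongue's side of the axis; the plate is at rest, and the stamp, pot, box and tape roll all still stand upright in their places on the plate (y of stamp in the frame of foot between -0.01 and 0.01 m and x of stamp in the frame of foot between -0.068 and -0.042 m and angular speed of plate below 0.05 rad/s and linear speed of stamp below 0.02 m/s and horizontal distance between each of stamp, pot, clipbox, taperoll and plate below 0.07 m and angle between each of stamp, pot, clipbox, taperoll's own z axis and vertical below 0.15 rad and height (world z) of stamp between 0.045 and 0.056 m and height (world z) of pot between 0.045 and 0.056 m and height (world z) of clipbox between 0.045 and 0.056 m and height (world z) of taperoll between 0.045 and 0.056 m); the robot touches nothing.
It fails at once if the robot touches a thing standing on the turntable (over 1 N) (contact force between any of the fingers, the arm and stamp above 1 N or contact force between any of the fingers, the arm and pot above 1 N or contact force between any of the fingers, the arm and clipbox above 1 N or contact force between any of the fingers, the arm and taperoll above 1 N).
It fails at once if a thing on the turntable is lifted off it (height (world z) of any of stamp, pot, clipbox, taperoll above 0.062 m).
It fails at once if a thing on the turntable topples (angle between any of stamp, pot, clipbox, taperoll's own z axis and vertical above 0.5 rad).
It fails at once if the mug, stapler, note block or mouse is moved more than 20 mm (distance of any of mug, stapler, noteblock, mouse from where it was at the start of the episode above 0.02 m).
It also fails if it takes over 48 s, if anything falls off the work surface, if the arm or the gripper's body presses on something with over 40 N, if the wrist force passes 120 N, or if a joint passes its speed limit or range.

## Working session

There is one attempt and no reset: what is moved stays moved. The work goes in short steps, Python scripts to look and compute and a shell command to move; the robot and the scene stay as the last step left them, time stands still between calls to the robot, and variables do not carry over. Pictures are saved under pics/ and viewed, at most 10 in all, crops included, and the job is handed in when it is done.

```bash
mkdir -p pics; cat > h.py <<'E'
import numpy as np, cv2
from rig import *
def w(im,u,v,z=None):
    "pixel -> world; on plane z (mm) or by depth"
    T=np.linalg.inv(im["camera_from_world"]); 
    d=np.array([(u-im["cx"])/im["fx"],-(v-im["cy"])/im["fy"],-1.])
    o=T[:3,3]; r=T[:3,:3]@d
    s=(z-o[2])/r[2] if z is not None else im["depth"][int(round(v)),int(round(u))]
    return o+s*r
E
python3 - <<'E'
from h import *
s=sense(); print(s["eef_pos"],s["ee_rot"],s["time_s"])
for c in ("top","side"):
    im=capture(c); cv2.imwrite(f"pics/{c}0.png",im["color"][:,:,::-1]); print(c,[k for k in im], np.linalg.inv(im["camera_from_world"])[:3,3].round())
    for n,z in dict(foot=0,plate=0,stamp=50,pot=50,clipbox=50,taperoll=50,mug=0,stapler=0,noteblock=0,mouse=0).items():
        for r in place_of(n,c)[:2]: print(n,round(r["conf"],2),np.round(r["centre"]),w(im,*r["centre"],z)[:2].round())
E
```

```text
[174.8429086  494.76141314 230.7391616 ] [-2.62787253e-04  1.69077685e-01  9.85602519e-01 -5.84156439e-04] 0.0
top ['color', 'depth', 'fx', 'fy', 'cx', 'cy', 'camera_from_world'] [ 424.   44. 1263.]
plate 0.66 [304. 188.] [ 553. -108.]
stamp 0.59 [297. 167.] [607. -82.]
pot 0.57 [287. 189.] [546. -54.]
clipbox 0.7 [322. 174.] [ 586. -150.]
taperoll 0.83 [323. 199.] [ 517. -152.]
taperoll 0.68 [373. 128.] [ 715. -297.]
mug 0.97 [239. 126.] [734.  78.]
stapler 0.61 [403. 185.] [ 561. -392.]
stapler 0.45 [287. 187.] [556. -58.]
noteblock 0.88 [328. 102.] [ 804. -182.]
mouse 0.89 [228. 229.] [437. 111.]
mouse 0.25 [298. 166.] [617. -90.]
side ['color', 'depth', 'fx', 'fy', 'cx', 'cy', 'camera_from_world'] [ 472. -644.  873.]
foot 0.16 [284. 378.] [ 568. -391.]
plate 0.84 [260. 259.] [ 551. -108.]
stamp 0.86 [280. 237.] [602. -82.]
stamp 0.35 [249. 262.] [ 520. -143.]
pot 0.87 [253. 227.] [539. -45.]
clipbox 0.73 [278. 265.] [ 586. -159.]
clipbox 0.16 [252. 233.] [535. -63.]
taperoll 0.97 [248. 263.] [ 516. -146.]
taperoll 0.97 [217. 355.] [ 436. -350.]
mug 0.77 [319. 192.] [741.  95.]
stapler 0.64 [284. 376.] [ 567. -389.]
noteblock 0.91 [367. 274.] [ 803. -176.]
mouse 0.73 [211. 196.] [437. 109.]
```

```bash
python3 - <<'E'
import cv2
a=cv2.imread("pics/top0.png")[110:290,210:410]
cv2.imwrite("pics/topc.png",cv2.resize(a,None,fx=3.3,fy=3.3,interpolation=cv2.INTER_CUBIC))
E
```

```text
(no output)
```

View pics/topc.png

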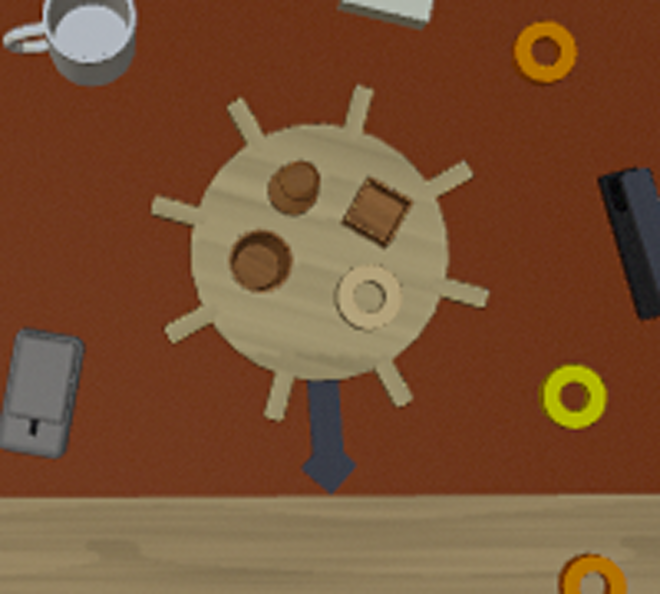

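View pics/side0.png

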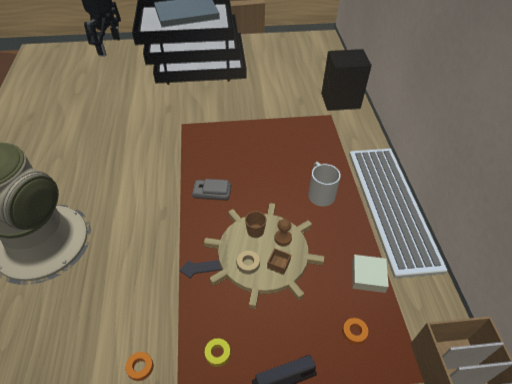

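The top crop shows the plate centre at crop (320,251), the tongue tip at (331,492), the stamp at upper left (293,195), and eight lugs. I'll rotate the plate counter-clockwise by about 155°. First I need precise angles.

```bash
cat >> h.py <<'E'
def cloud(im):
    v,u=np.mgrid[0:384,0:512]; d=im["depth"]
    T=np.linalg.inv(im["camera_from_world"])
    P=np.stack([(u-im["cx"])/im["fx"]*d,-(v-im["cy"])/im["fy"]*d,-d],-1)
    return P@T[:3,:3].T+T[:3,3]
def measure(c=None):
    im=capture("top"); P=cloud(im); X,Y,Z=P[...,0],P[...,1],P[...,2]
    rgb=im["color"].astype(int)
    wood=(rgb[...,1]>95)&(rgb[...,0]>120)&(rgb[...,2]>60)
    near=np.hypot(X-551,Y+108)<165
    pl=near&wood&(abs(Z-50)<9)
    if c is None:
        er=cv2.morphologyEx(cv2.morphologyEx(pl.astype(np.uint8),cv2.MORPH_CLOSE,np.ones((15,15))),cv2.MORPH_OPEN,cv2.getStructuringElement(2,(35,35)))
        cs=max(cv2.findContours(er,0,1)[0],key=cv2.contourArea)
        (u,v),r=cv2.minEnclosingCircle(cs); m=cv2.moments(cs); 
        c=w(im,m["m10"]/m["m00"],m["m01"]/m["m00"],50)[:2]
    A=np.arctan2(Y-c[1],X-c[0]); R=np.hypot(X-c[0],Y-c[1])
    l=pl&(R>118)&(R<150)
    ph=np.angle(np.exp(8j*A[l]).mean())/8
    lugs=np.sort((np.degrees(ph)+45*np.arange(8))%360)
    dark=(rgb.max(-1)<85)&(rgb[...,2]>=rgb[...,0]-5)&(Z<25)&(R>115)&(R<215)&(X<c[0]-90)&(abs(Y-c[1])<90)
    t=np.array([X[dark].mean(),Y[dark].mean()])-c
    print("axis",c.round(1),"lugs",lugs.round(1),l.sum(),"tongue",dark.sum(),np.degrees(np.arctan2(t[1],t[0]))%360)
    for cam in("top","side"):
        im2=im if cam=="top" else capture("side")
        for n in("stamp","pot","clipbox","taperoll"):
            for r in place_of(n,cam):
                q=w(im2,*r["centre"],50)[:2]-c
                if np.hypot(*q)<85: print(cam,n,round(r["conf"],2),"r",np.hypot(*q).round(),"ang",(np.degrees(np.arctan2(q[1],q[0]))%360).round(1));break
        if cam=="top":
            k=near&(Z>105)&(Z<130)&(R<80)
            if k.any(): q=np.array([X[k].mean(),Y[k].mean()])-c; print("knob",k.sum(),np.hypot(*q).round(1),np.degrees(np.arctan2(q[1],q[0]))%360)
    return c
E
python3 -c "
from h import *
measure()"
```

```text
axis [ 553.1 -107.4] lugs [ 28.8  73.8 118.8 163.8 208.8 253.8 298.8 343.8] 420 tongue 281 183.5481670820425
top stamp 0.5 r 71.0 ang 21.1
top pot 0.54 r 45.0 ang 103.9
top clipbox 0.75 r 54.0 ang 311.8
top taperoll 0.72 r 49.0 ang 227.8
knob 116 54.6 24.468373047446416
side stamp 0.75 r 54.0 ang 27.1
side pot 0.58 r 57.0 ang 100.3
side clipbox 0.62 r 60.0 ang 308.1
side taperoll 0.73 r 53.0 ang 233.2
```

```bash
R='{"tx":-41.4,"ty":-26.7,"jaw":1}'
python3 -m jog '[{"tx":-41.4,"ty":-26.7,"jaw":1},{"tx":-41.4,"ty":-26.7,"jaw":1},{"tx":-41.4,"ty":-26.7,"jaw":1},{"tx":-41.4,"ty":-26.7,"jaw":1}]' 
python3 -m jog '[{"tx":-41.4,"ty":-26.7,"jaw":1},{"tx":-41.4,"ty":-26.7,"jaw":1},{"tx":-41.4,"ty":-26.7,"jaw":1},{"tx":-41.4,"ty":-26.7,"jaw":1}]' 
python3 -m jog '[{"tx":-41.4,"ty":-26.7,"jaw":1},{"tx":-41.4,"ty":-26.7,"jaw":1},{"tx":-41.4,"ty":-26.7,"jaw":1},{"tx":-41.4,"ty":-26.7,"jaw":1}]' 
python3 -m jog '[{"az":0.178,"jaw":1},{"az":0.178,"jaw":1},{"az":0.178,"jaw":1},{"az":0.178,"jaw":1},{"az":0.178,"jaw":1}]'
python3 -m jog '[{"az":0.178,"jaw":1},{"az":0.178,"jaw":1},{"az":0.178,"jaw":1},{"az":0.178,"jaw":1},{"az":0.178,"jaw":1}]'
python3 -m jog '[{"az":0.178,"jaw":1},{"az":0.178,"jaw":1},{"az":0.178,"jaw":1},{"az":0.178,"jaw":1},{"az":0.178,"jaw":1}]'
cat >> h.py <<'E'
from scipy.spatial.transform import Rotation as Ro
def pose(c=(553.1,-107.4)):
    s=sense(); p=s["eef_pos"]; q=np.array(s["ee_rot"]); R=Ro.from_quat(q[[1,2,3,0]]).as_matrix()
    d=np.array(p[:2])-c
    print("t",round(s["time_s"],2),"p",np.round(p,1),"yaw",round(np.degrees(np.arctan2(R[1,0],R[0,0])),1),"theta",round(np.degrees(np.arctan2(d[1],d[0]))%360,1),"r",np.hypot(*d).round(1),"F",np.round(s["force"],1),"grip",s["grip_width"],"q6",s["joints"][5])
    return s,R
E
python3 -c "
from h import *
s,R=pose(); print(R.T@(np.array([536.6,26.6,37])-s['eef_pos']))"
```

```text
t 1.6 p [175.  495.  231.3] yaw 160.5 theta 122.1 r 711.2 F [ 0.  -0.8 -0.1] grip 0.9966428782666845 q6 -0.2234149813435368
[-497.03764429 -321.12550861  194.30926268]schema error: expected keys tx, ty, tz, ax, ay, az, jaw
schema error: expected keys tx, ty, tz, ax, ay, az, jaw
schema error: expected keys tx, ty, tz, ax, ay, az, jaw
schema error: expected keys tx, ty, tz, ax, ay, az, jaw
schema error: expected keys tx, ty, tz, ax, ay, az, jaw
schema error: expected keys tx, ty, tz, ax, ay, az, jaw
```

```bash
python3 -m jog '[{"tx":-41.4,"ty":-26.7,"tz":0,"ax":0,"ay":0,"az":0,"jaw":1},{"tx":-41.4,"ty":-26.7,"tz":0,"ax":0,"ay":0,"az":0,"jaw":1},{"tx":-41.4,"ty":-26.7,"tz":0,"ax":0,"ay":0,"az":0,"jaw":1},{"tx":-41.4,"ty":-26.7,"tz":0,"ax":0,"ay":0,"az":0,"jaw":1}]'
python3 -m jog '[{"tx":-41.4,"ty":-26.7,"tz":0,"ax":0,"ay":0,"az":0,"jaw":1},{"tx":-41.4,"ty":-26.7,"tz":0,"ax":0,"ay":0,"az":0,"jaw":1},{"tx":-41.4,"ty":-26.7,"tz":0,"ax":0,"ay":0,"az":0,"jaw":1},{"tx":-41.4,"ty":-26.7,"tz":0,"ax":0,"ay":0,"az":0,"jaw":1}]'
python3 -m jog '[{"tx":-41.4,"ty":-26.7,"tz":0,"ax":0,"ay":0,"az":0,"jaw":1},{"tx":-41.4,"ty":-26.7,"tz":0,"ax":0,"ay":0,"az":0,"jaw":1},{"tx":-41.4,"ty":-26.7,"tz":0,"ax":0,"ay":0,"az":0,"jaw":1},{"tx":-41.4,"ty":-26.7,"tz":0,"ax":0,"ay":0,"az":0,"jaw":1}]'
python3 -m jog '[{"tx":0,"ty":0,"tz":0,"ax":0,"ay":0,"az":0.178,"jaw":1},{"tx":0,"ty":0,"tz":0,"ax":0,"ay":0,"az":0.178,"jaw":1},{"tx":0,"ty":0,"tz":0,"ax":0,"ay":0,"az":0.178,"jaw":1},{"tx":0,"ty":0,"tz":0,"ax":0,"ay":0,"az":0.178,"jaw":1},{"tx":0,"ty":0,"tz":0,"ax":0,"ay":0,"az":0.178,"jaw":1}]'
python3 -m jog '[{"tx":0,"ty":0,"tz":0,"ax":0,"ay":0,"az":0.178,"jaw":1},{"tx":0,"ty":0,"tz":0,"ax":0,"ay":0,"az":0.178,"jaw":1},{"tx":0,"ty":0,"tz":0,"ax":0,"ay":0,"az":0.178,"jaw":1},{"tx":0,"ty":0,"tz":0,"ax":0,"ay":0,"az":0.178,"jaw":1},{"tx":0,"ty":0,"tz":0,"ax":0,"ay":0,"az":0.178,"jaw":1}]'
python3 -m jog '[{"tx":0,"ty":0,"tz":0,"ax":0,"ay":0,"az":0.178,"jaw":1},{"tx":0,"ty":0,"tz":0,"ax":0,"ay":0,"az":0.178,"jaw":1},{"tx":0,"ty":0,"tz":0,"ax":0,"ay":0,"az":0.178,"jaw":1},{"tx":0,"ty":0,"tz":0,"ax":0,"ay":0,"az":0.178,"jaw":1},{"tx":0,"ty":0,"tz":0,"ax":0,"ay":0,"az":0.178,"jaw":1}]'
python3 -c "
from h import *
s,R=pose(); print(R.T@(np.array([536.6,26.6,37])-s['eef_pos']))"
```

```text
time_s: 2.1
eef_pos: [296.3, 337.8, 231.4]
ee_rot: [0.0, 0.169, 0.986, 0.0]
force: [0.6, 0.9, 0.1]
grip_width: 0.143
grip_force: 0.0
time_s: 2.6
eef_pos: [416.9, 181.8, 231.5]
ee_rot: [0.0, 0.169, 0.986, 0.0]
force: [0.3, 0.7, 0.0]
grip_width: 0.002
grip_force: 0.0
time_s: 3.1
eef_pos: [537.5, 25.9, 231.4]
ee_rot: [0.0, 0.169, 0.986, 0.0]
force: [0.3, 0.4, 0.4]
grip_width: -0.002
grip_force: 0.0
time_s: 3.72
eef_pos: [536.6, 27.3, 231.3]
ee_rot: [-0.0, 0.579, 0.815, -0.0]
force: [0.8, 0.9, 0.1]
grip_width: 0.001
grip_force: 0.0
time_s: 4.35
eef_pos: [536.6, 27.3, 231.3]
ee_rot: [0.0, 0.874, 0.486, 0.0]
force: [0.5, -0.9, -0.1]
grip_width: -0.003
grip_force: 0.0
time_s: 4.97
eef_pos: [536.6, 27.3, 231.3]
ee_rot: [-0.0, 0.998, 0.063, -0.0]
force: [0.4, -0.7, 0.5]
grip_width: -0.005
grip_force: 0.0
t 4.97 p [536.6  27.3 231.3] yaw 7.2 theta 97.0 r 135.7 F [ 0.4 -0.7  0.5] grip -0.0049721070487436115 q6 1.2775872427590005
[-9.26574587e-02  7.23185732e-01  1.94283450e+02]
```

```bash
python3 -m jog '[{"tx":0,"ty":0,"tz":50,"ax":0,"ay":0,"az":0,"jaw":1},{"tx":0,"ty":0,"tz":50,"ax":0,"ay":0,"az":0,"jaw":1},{"tx":0,"ty":0,"tz":50,"ax":0,"ay":0,"az":0,"jaw":1},{"tx":0,"ty":0,"tz":44,"ax":0,"ay":0,"az":0,"jaw":1},{"tx":0,"ty":0,"tz":0,"ax":0,"ay":0,"az":0,"jaw":1}]'
python3 -m jog '[{"tx":-14.16,"ty":0.74,"tz":0,"ax":0,"ay":0,"az":-0.1047,"jaw":1},{"tx":-14.16,"ty":0.74,"tz":0,"ax":0,"ay":0,"az":-0.1047,"jaw":1},{"tx":-14.16,"ty":0.74,"tz":0,"ax":0,"ay":0,"az":-0.1047,"jaw":1},{"tx":-14.16,"ty":0.74,"tz":0,"ax":0,"ay":0,"az":-0.1047,"jaw":1},{"tx":-14.16,"ty":0.74,"tz":0,"ax":0,"ay":0,"az":-0.1047,"jaw":1}]'
python3 -c "
from h import *
pose(); measure(np.array([553.1,-107.4]))
cv2.imwrite('pics/a.png',cv2.resize(capture('top')['color'][110:290,210:410,::-1],None,fx=3,fy=3))"
```

```text
time_s: 5.6
eef_pos: [534.9, 27.5, 35.1]
ee_rot: [-0.001, 0.998, 0.066, -0.003]
force: [0.3, -0.6, 0.1]
grip_width: -0.002
grip_force: 0.0
time_s: 6.22
eef_pos: [472.7, 0.2, 39.6]
ee_rot: [0.001, 0.946, 0.324, 0.002]
force: [1.0, 1.1, -0.2]
grip_width: -0.0
grip_force: 0.5
t 6.22 p [4.727e+02 2.000e-01 3.960e+01] yaw 37.8 theta 126.8 r 134.3 F [ 1.   1.1 -0.2] grip -0.00023822817511369188 q6 0.6632230362594643
axis [ 553.1 -107.4] lugs [ 44.5  89.5 134.5 179.5 224.5 269.5 314.5 359.5] 359 tongue 223 183.9541904743425
top stamp 0.72 r 64.0 ang 33.7
top pot 0.6 r 46.0 ang 109.6
top clipbox 0.52 r 60.0 ang 325.0
top taperoll 0.77 r 54.0 ang 240.8
knob 117 55.0 40.381276198665375
side stamp 0.73 r 53.0 ang 37.9
side pot 0.74 r 54.0 ang 126.8
side clipbox 0.89 r 60.0 ang 314.4
side taperoll 0.57 r 58.0 ang 244.4
```

View pics/a.png

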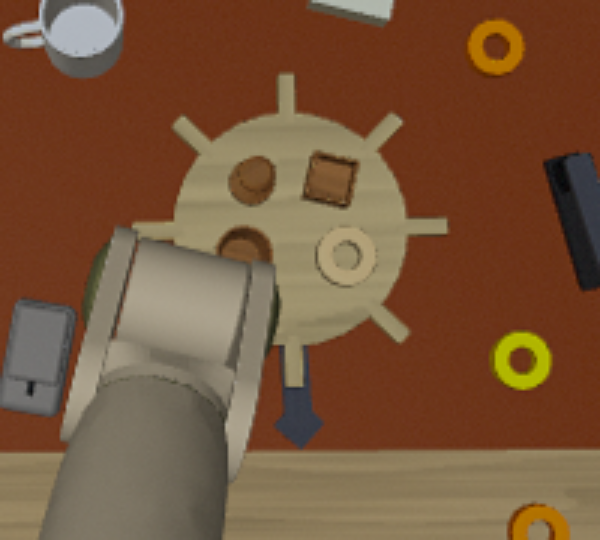

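The plate has turned about 16° with everything upright: stamp at crop (252,180), pot beside the wrist at (245,245). I'll continue the arc.

```bash
python3 -m jog '[{"tx":-14.16,"ty":0.74,"tz":0,"ax":0,"ay":0,"az":-0.1047,"jaw":1},{"tx":-14.16,"ty":0.74,"tz":0,"ax":0,"ay":0,"az":-0.1047,"jaw":1},{"tx":-14.16,"ty":0.74,"tz":0,"ax":0,"ay":0,"az":-0.1047,"jaw":1},{"tx":-14.16,"ty":0.74,"tz":0,"ax":0,"ay":0,"az":-0.1047,"jaw":1},{"tx":-14.16,"ty":0.74,"tz":0,"ax":0,"ay":0,"az":-0.1047,"jaw":1}]'
python3 -m jog '[{"tx":-14.16,"ty":0.74,"tz":0,"ax":0,"ay":0,"az":-0.1047,"jaw":1},{"tx":-14.16,"ty":0.74,"tz":0,"ax":0,"ay":0,"az":-0.1047,"jaw":1},{"tx":-14.16,"ty":0.74,"tz":0,"ax":0,"ay":0,"az":-0.1047,"jaw":1},{"tx":-14.16,"ty":0.74,"tz":0,"ax":0,"ay":0,"az":-0.1047,"jaw":1},{"tx":-14.16,"ty":0.74,"tz":0,"ax":0,"ay":0,"az":-0.1047,"jaw":1}]'
python3 -c "
from h import *
pose(); measure(np.array([553.1,-107.4]))"
```

```text
time_s: 7.4
eef_pos: [428.8, -55.3, 37.2]
ee_rot: [-0.0, 0.83, 0.557, -0.0]
force: [-1.4, 0.6, 0.9]
grip_width: -0.0
grip_force: 0.6
time_s: 8.02
eef_pos: [419.7, -124.9, 37.1]
ee_rot: [-0.001, 0.658, 0.753, -0.0]
force: [-1.0, 1.1, -0.8]
grip_width: -0.002
grip_force: 0.6
t 8.03 p [ 419.7 -124.9   37.1] yaw 97.7 theta 187.5 r 134.5 F [-1.   1.1 -0.8] grip -0.0021898718732947468 q6 -0.692750120665505
axis [ 553.1 -107.4] lugs [ 14.  59. 104. 149. 194. 239. 284. 329.] 370 tongue 0 nan
top stamp 0.73 r 56.0 ang 92.1
top pot 0.65 r 53.0 ang 178.1
top clipbox 0.49 r 56.0 ang 24.1
top taperoll 0.49 r 54.0 ang 311.9
knob 116 55.2 98.8455582497054
side stamp 0.6 r 52.0 ang 97.1
side pot 0.83 r 59.0 ang 181.5
side clipbox 0.88 r 52.0 ang 16.4
side taperoll 0.97 r 56.0 ang 301.1h.py:31: RuntimeWarning: Mean of empty slice.
  t=np.array([X[dark].mean(),Y[dark].mean()])-c
  ret = ret.dtype.type(ret / rcount)
```

```bash
python3 -m jog '[{"tx":-14.16,"ty":0.74,"tz":0,"ax":0,"ay":0,"az":-0.1047,"jaw":1},{"tx":-14.16,"ty":0.74,"tz":0,"ax":0,"ay":0,"az":-0.1047,"jaw":1},{"tx":-14.16,"ty":0.74,"tz":0,"ax":0,"ay":0,"az":-0.1047,"jaw":1},{"tx":-14.16,"ty":0.74,"tz":0,"ax":0,"ay":0,"az":-0.1047,"jaw":1},{"tx":-14.16,"ty":0.74,"tz":0,"ax":0,"ay":0,"az":-0.1047,"jaw":1}]'
python3 -m jog '[{"tx":-14.16,"ty":0.74,"tz":0,"ax":0,"ay":0,"az":-0.1047,"jaw":1},{"tx":-14.16,"ty":0.74,"tz":0,"ax":0,"ay":0,"az":-0.1047,"jaw":1},{"tx":-14.16,"ty":0.74,"tz":0,"ax":0,"ay":0,"az":-0.1047,"jaw":1},{"tx":-14.16,"ty":0.74,"tz":0,"ax":0,"ay":0,"az":-0.1047,"jaw":1},{"tx":-14.16,"ty":0.74,"tz":0,"ax":0,"ay":0,"az":-0.1047,"jaw":1}]'
python3 -m jog '[{"tx":-14.16,"ty":0.74,"tz":0,"ax":0,"ay":0,"az":-0.1047,"jaw":1},{"tx":-14.16,"ty":0.74,"tz":0,"ax":0,"ay":0,"az":-0.1047,"jaw":1},{"tx":0,"ty":0,"tz":0,"ax":0,"ay":0,"az":0,"jaw":1},{"tx":0,"ty":0,"tz":0,"ax":0,"ay":0,"az":0,"jaw":1}]'
python3 -W ignore -c "
from h import *
pose(); measure(np.array([553.1,-107.4]))
cv2.imwrite('pics/b.png',cv2.resize(capture('top')['color'][110:290,210:410,::-1],None,fx=3,fy=3))"
```

```text
time_s: 9.15
eef_pos: [446.7, -189.6, 37.1]
ee_rot: [-0.001, 0.441, 0.898, 0.0]
force: [-2.3, -0.1, 0.2]
grip_width: -0.002
grip_force: 0.6
time_s: 9.78
eef_pos: [502.6, -232.3, 37.1]
ee_rot: [-0.0, 0.193, 0.981, 0.0]
force: [-1.1, 0.9, -0.7]
grip_width: -0.0
grip_force: 0.6
time_s: 10.28
eef_pos: [529.3, -239.9, 37.1]
ee_rot: [-0.0, 0.092, 0.996, 0.0]
force: [0.4, -0.3, 0.7]
grip_width: -0.0
grip_force: 0.0
t 10.28 p [ 529.3 -239.9   37.1] yaw 169.4 theta 259.8 r 134.6 F [ 0.4 -0.3  0.7] grip -4.0237527800183334e-05 q6 -2.0129036553858084
axis [ 553.1 -107.4] lugs [ 43.8  88.8 133.8 178.8 223.8 268.8 313.8 358.8] 294 tongue 223 183.8322367763838
top stamp 0.51 r 43.0 ang 177.9
top pot 0.59 r 56.0 ang 254.5
top taperoll 0.57 r 58.0 ang 11.3
knob 135 49.6 184.96495514941705
side pot 0.4 r 51.0 ang 21.2
side taperoll 0.59 r 61.0 ang 11.4
```

View pics/b.png

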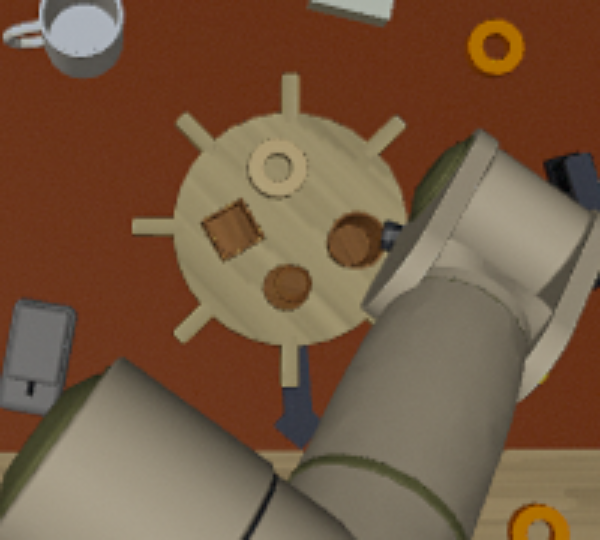

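The stamp is now at front, crop (290,285), nearly over the tongue at (298,380); the pot is at right. I'll re-measure the knob with the arm's pixels excluded.

```bash
python3 - <<'E'
from h import *
im=capture("top");P=cloud(im);c=np.array([553.1,-107.4])
m=np.zeros((384,512),bool);m[195:216,295:319]=True
for lo,hi in((100,130),(112,130)):
    k=m&(P[...,2]>lo)&(P[...,2]<hi); q=np.median(P[k][:,:2],0)-c; q2=(P[k][:,:2].min(0)+P[k][:,:2].max(0))/2-c
    for a in(q,q2,P[k][:,:2].mean(0)-c): print(k.sum(),np.hypot(*a),np.degrees(np.arctan2(a[1],a[0]))%360)
E
```

```text
117 54.57519342047633 173.30458625175223
117 54.91279767493651 174.29841952833465
117 54.99224264323832 173.68664530797074
110 54.41726899286225 172.77982417184694
110 54.97708089335516 174.30510828690666
110 54.59919747707089 173.540199447361
```

```bash
python3 -m jog '[{"tx":-11.4,"ty":0.5,"tz":0,"ax":0,"ay":0,"az":-0.085,"jaw":1},{"tx":-11.4,"ty":0.5,"tz":0,"ax":0,"ay":0,"az":-0.085,"jaw":1},{"tx":0,"ty":0,"tz":0,"ax":0,"ay":0,"az":0,"jaw":1},{"tx":0,"ty":0,"tz":0,"ax":0,"ay":0,"az":0,"jaw":1}]'
python3 -m jog '[{"tx":4,"ty":-1,"tz":0,"ax":0,"ay":0,"az":0,"jaw":1},{"tx":4,"ty":-2,"tz":0,"ax":0,"ay":0,"az":0,"jaw":1},{"tx":0,"ty":0,"tz":-40,"ax":0,"ay":0,"az":0,"jaw":1},{"tx":0,"ty":0,"tz":-60,"ax":0,"ay":0,"az":0,"jaw":1},{"tx":0,"ty":0,"tz":-60,"ax":0,"ay":0,"az":0,"jaw":1}]'
python3 -m jog '[{"tx":0,"ty":-50,"tz":0,"ax":0,"ay":0,"az":0,"jaw":1},{"tx":0,"ty":-50,"tz":0,"ax":0,"ay":0,"az":0,"jaw":1},{"tx":0,"ty":0,"tz":0,"ax":0,"ay":0,"az":0,"jaw":1}]'
python3 -W ignore - <<'E'
from h import *
pose(); c=measure(); measure(np.array([553.1,-107.4]))
im=capture("top");cv2.imwrite('pics/c.png',cv2.resize(im['color'][110:290,210:410,::-1],None,fx=3,fy=3))
P=cloud(im);m=np.zeros((384,512),bool);m[195:216,295:322]=True
k=m&(P[...,2]>100)&(P[...,2]<130)
a=P[k][:,:2].mean(0)-[553.1,-107.4];print(np.hypot(*a),np.degrees(np.arctan2(a[1],a[0]))%360)
E
```

```text
time_s: 11.38
eef_pos: [552.1, -242.3, 37.2]
ee_rot: [-0.0, 0.007, 1.0, 0.0]
force: [0.4, 0.2, 0.6]
grip_width: -0.001
grip_force: 0.0
time_s: 12.0
eef_pos: [543.8, -245.4, 199.1]
ee_rot: [-0.0, 0.007, 1.0, 0.0]
force: [1.3, -0.3, -0.1]
grip_width: -0.002
grip_force: 0.0
time_s: 12.38
eef_pos: [541.9, -348.3, 196.6]
ee_rot: [-0.0, 0.009, 1.0, -0.0]
force: [-0.9, -0.1, 0.4]
grip_width: -0.003
grip_force: 0.0
t 12.38 p [ 541.9 -348.3  196.6] yaw 179.0 theta 267.3 r 241.2 F [-0.9 -0.1  0.4] grip -0.002576450574339886 q6 -2.3064022758597718
axis [ 553.4 -107.8] lugs [  8.5  53.5  98.5 143.5 188.5 233.5 278.5 323.5] 415 tongue 257 183.05432860599353
top stamp 0.77 r 55.0 ang 188.0
top pot 0.74 r 58.0 ang 268.2
top clipbox 0.55 r 58.0 ang 105.6
top taperoll 0.58 r 64.0 ang 20.8
knob 118 55.0 181.97319407787512
axis [ 553.1 -107.4] lugs [  8.5  53.5  98.5 143.5 188.5 233.5 278.5 323.5] 418 tongue 258 183.22681284851362
top stamp 0.75 r 59.0 ang 187.8
top pot 0.74 r 54.0 ang 267.0
top clipbox 0.51 r 58.0 ang 102.2
top taperoll 0.63 r 67.0 ang 20.6
knob 118 54.7 182.37305755693615
54.70710087540715 182.46801828534066
```

View pics/c.png

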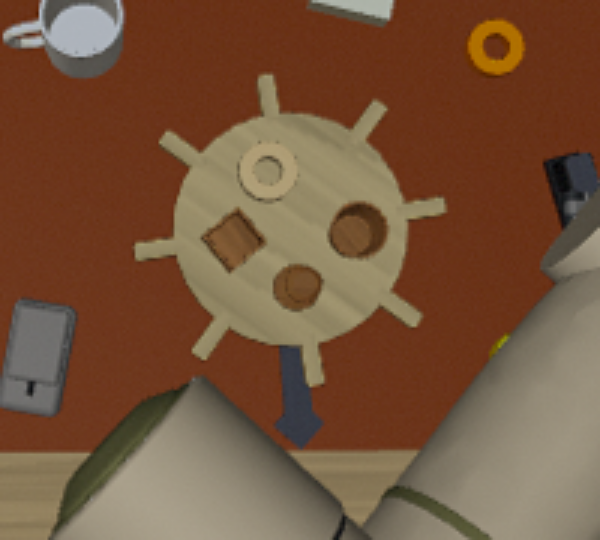

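The stamp at crop (298,287) lines up with the tongue tip at (299,440), about 1° off. Everything is upright and the hand is clear.

```bash
python3 -c "
from rig import *
print(finish_job())"
```

```text
the job is handed in; nothing more can be done
None
```

The job is handed in (no verdict came back): the plate was pushed about 158° round, the stamp measured about 1° off the tongue's middle line (10° allowed), everything stood upright, and the hand was clear at about 12.5 s of the 48 s.

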